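Find the switch key that still snaps and guard it

ROBOT

A 7-joint arm with a two-finger parallel gripper is mounted at the origin on the work surface. World frame = base frame: x ahead of the robot, y to its left, z up, the work surface at z = 0. Lengths are in m, angles in rad, forces in N, time in s.
With the tool pointing down it reaches from about 0.425 to 0.8 m from the base axis. Payload 8.3 kg.
Tool frame: the origin (TCP) lies midway between the tips of the shut fingers; the grasp point (between the pads) lies 19 mm behind it; z points along the fingers, y is the direction in which the jaws open and shut (so a half turn about z gives the same grasp; the last joint's range is limited). The gripper opens to 85 mm and grips with 20 to 120 N. Pads are 22 mm wide; open, the fingers measure 114 mm over their backs; the gripper's body (76 mm by 85 mm) begins 54 mm behind the grasp point. The pads swing forward as they close: fully open they stand 13 mm farther back than shut.
Start: joints at [1.137, 0.383, 0.016, 1.37, -0.006, 1.388, -0.046], TCP at [0.227, -0.582, 0.207] pointing down, gripper open.
Joint ranges: [-2.95, 2.95], [-0.25, 2.06], [-1.52, 1.56], [0.18, 2.33], [-1.44, 4.58], [0.02, 2.06], [-3.01, 3.01]. Speed limits (rad/s): [2.39, 2.39, 3.01, 3.01, 3.14, 3.14, 3.14].

INTERFACE

Orientations are given as a unit quaternion [w, x, y, z].
In Python, from rig import * gives the robot as it stands.
- The arm moves only by the tool carry_out, never from a script. Its argument "moves" is a list of rows, each a list of 5 numbers: the opening, from 0 (shut) to 1 (fully open), then the shift along the tool's x, y, z in mm, then the turn about the tool's z in degrees. A call has 1 to 20 rows; each row shifts and turns the commanded pose from where the row before left it, along the tool's axes as they then stand; what a row does not reach is not made up. A row lasts 1/8 s, in which the tool goes at most 62.5 mm and 10.7 degrees, less where a joint would pass 70% of its speed; a pose out of reach is approached as far as the arm can. A call is refused whole if a number of a shift passes 62.5 or a number of a turn 10.7, either way. A call with a gripper value outside its range is refused whole. The fingers move at their own pace and stop on an object; "force" is the grip in N (left out, the last holds). Time passes only in rows, so rows that do not move let the fingers close. It gives the time, the measured TCP pose, the force and the opening at its end, in the units of the state.
- observe(): the state, without advancing time (a new reading comes with each control period).
- get_image(name): name is "scene" or "top" or "wrist"; returns a dict with "pixels" (400x640x3 uint8, blue, green, red), "mtx" (3x3 intrinsics, pixels), "R" (3x3) and "t" (3): a world point X has camera coordinates R X + t; the wrist camera has in their place "mount" (4x4, takes a point from camera to tool coordinates, whose origin is the TCP and whose axes are the flange's). Camera axes: x right, y down, z forward; pixel columns grow to the right and rows downward; lengths in m; the calibration is good to about 2 mm. A picture is of the moment at which its call begins: read the wrist's pose just before it. There is no depth.
- job_done(): hands the job in, once; it reports no verdict.
Trained networks look in the newest picture that a camera, given by its name, has taken for a name from the list of things; names that differ only in an ending like _2 or _b are one class to them, and where a whole thing is asked for, a point or a joint stands for the part that bears it (a point fixed in the world has none). Each returns a list of dicts, best first, with "confidence" (0 to 1); they miss things now and then, are a little off and sometimes report something else, mostly with a low value. They report only what shows in the picture. A call takes as long as a camera call.
- recognise(camera, target): "position" ([x, y, z] in m, in the coordinates of the camera as it stood for that picture, good to about 4 mm: the middle of the surface that is visible of it).
The state is a dict: "clock": time; "qpos": joint angles; "qd": joint speeds; "tau": joint torques, N m; "eef_pos": TCP position; "ee_rot": TCP orientation; "wrist_force": force on the tool from outside, world axes, zero at the start; "ft_torque": the same for the moment, N m; "finger_gap": opening from 0.0 (shut) to 1.0 (fully open).
Only numpy, scipy, OpenCV 4.12 (cv2) and the standard library are available. Lean on these libraries where they do the work, as an engineer would, in place of code of your own. Each camera call takes 0.05 s, during which the arm holds its last target.

TASK

Only one of the three black keys on the bench switch box still works: pressed slowly it snaps over and stays in, while the worn ones stay soft and come back up. Find it by pressing keys gently by feel, no harder than 12 N because they crack, and once it has snapped in and you have let go of it, set the brass ring down flat on the face around that key as a guard. Leave everything else on the bench where it is.

Things in the scene. Friction and masses are not known exactly. Their poses are not given: they have to be found in the camera images.
- panel: The bench switch box: dark oak case with an aluminium face on top, 110 (its x) x 280 (its y) x 40 mm high, fixed to the bench wherever it stands. Origin: centre of its underside; z up, y along the row of three identical round black keys. The face is its flat top, 40 mm above the origin. The box and its keys crack when anything of the robot presses on them with more than 12 N.
- place_1 (a point): Point on the face (40 mm above the bench) on the axis of key 1, 85 mm along the box's y axis from its middle. Keys stand 85 mm apart. The key there is a black cylinder 22 mm across whose flat top starts 20 mm above this point.
- key_1 (a joint): How far key 1 (at place_1) is down, in m: 0 as found, grows as it is pressed. All keys: first 0.3 to 6 mm of slack (differs key by key, under 1 N), then a spring that starts at about 1 N, and a hard stop 7 mm beyond the slack.
- place_2 (a point): Point on the face (40 mm above the bench) on the axis of key 2, 0 mm along the box's y axis from its middle. Keys stand 85 mm apart. The key there is a black cylinder 22 mm across whose flat top starts 20 mm above this point.
- key_2 (a joint): How far key 2 (at place_2) is down, in m: 0 as found, grows as it is pressed. A worn key, beyond its slack, gets evenly stiffer over its 7 mm, to 2.5 to 5 N, then meets its hard stop; let go, it springs back to where its slack ended (at most 6 mm down). Two of the three are worn; which two, and every key's slack, change each time and cannot be seen.
- place_3 (a point): Point on the face (40 mm above the bench) on the axis of key 3, -85 mm along the box's y axis from its middle. Keys stand 85 mm apart. The key there is a black cylinder 22 mm across whose flat top starts 20 mm above this point.
- key_3 (a joint): How far key 3 (at place_3) is down, in m: 0 as found, grows as it is pressed. The one sound key stiffens to about 5 N some 2.9 mm beyond its slack, then gives way: the force falls to nothing by about 6.2 mm, where it snaps on to its stop at 7 mm and stays there when let go, 7.3 to 13 mm down in all.
- ring: Loose plain brass guard ring, a tube 46 mm outside, 37 mm inside, 18 mm high, 90 g, lying flat on the bench left of the box. Origin: centre of its underside, z along its axis. It fits round a key with about 7 mm to spare on each side. Set it down on the box slowly: above 40 N between the two the box cracks.
- glue: Bystander, leave alone: white glue bottle, red cap, 60 mm across, 190 mm tall. Origin at the centre of its underside.
- varnish: Bystander, leave alone: amber jar, 68 mm across, 90 mm tall. Origin at the centre of its underside.
- wax: Bystander, leave alone: flat green wax tin, 84 mm across, 35 mm tall. Origin at the centre of its underside.
- driver: Bystander, leave alone: screwdriver lying, 200 mm long. Origin at the middle of its length.
- brush: Bystander, leave alone: brush lying, 200 mm long. Origin at the middle of its length.
- mallet: Bystander, leave alone: hammer lying, 260 mm long. Origin at the middle of its length.
- pull: Bystander, leave alone: small waisted brass drawer pull (no hole), 32 mm across, 30 mm tall. Origin at the centre of its underside.
- offcut: Bystander, leave alone: pale wood offcut 90 x 45 x 22 mm. Origin at the centre of its underside.

How it is judged:
On the way:
1. the sound key has snapped in and stays down untouched (over 6.6 mm), with the ring not yet on the box (value of joint any of key_1, key_2, key_3 above 0.0066 m and contact force between each of the fingers, the arm and panel below 0.1 N and contact force between ring and panel below 0.05 N), for 0.2 s.
At the end, for the whole second after the job is handed in: The sound key is snapped in and stays down by itself (more than 6.6 mm), the ring lies flat (within 0.1 rad, underside within 4 mm of the face) and still round that same key, its centre within 10 mm of the key's axis, and the robot has let go (((value of joint key_1 above 0.0066 m and horizontal distance between ring and place_1 below 0.01 m and z of ring in the frame of panel between 0.036 and 0.044 m) or (value of joint key_2 above 0.0066 m and horizontal distance between ring and place_2 below 0.01 m and z of ring in the frame of panel between 0.036 and 0.044 m) or (value of joint key_3 above 0.0066 m and horizontal distance between ring and place_3 below 0.01 m and z of ring in the frame of panel between 0.036 and 0.044 m)) and angle between ring's own z axis and vertical below 0.1 rad and linear speed of ring below 0.02 m/s and contact force between each of the fingers, the arm and panel below 0.1 N); the robot touches nothing.
It fails at once if the robot presses on the switch box or a key with more than 12 N (contact force between any of the fingers, the arm and panel above 12 N).
It fails at once if the ring is rammed on the switch box or a key with more than 40 N (contact force between ring and panel above 40 N).
It fails at once if a bystander is moved more than 30 mm (distance of any of glue, varnish, wax, driver, brush, mallet, pull, offcut from where it was at the start of the episode above 0.03 m).
It also fails if it takes over 69 s, if anything falls off the work surface, if the arm or the gripper's body presses on something with over 40 N, if the wrist force passes 120 N, or if a joint passes its speed limit or range.

## Working session

There is one attempt and no reset: what is moved stays moved. The work goes in short steps, Python scripts to look and compute and a tool call to move; the robot and the scene stay as the last step left them, time stands still between calls to the robot, and variables do not carry over. Pictures are saved under pics/ and viewed, and the job is handed in when it is done.

Besides the shell and the picture viewer there is one more tool, called after ">>>" as a command line: name --pt "numbers of a row" for each row, then --argument value for the rest. carry_out: Moves the arm, as the interface text tells. Its arguments: {"type":"object","properties":{"moves":{"type":"array"},"force":{"type":"number"}},"required":["moves"]}

```bash
mkdir -p pics; ls; cat > h.py <<'E'
from rig import *
import numpy as np, cv2
def save(name,fn):
    im=get_image(name); cv2.imwrite('pics/'+fn,im['pixels']); return im
def c2w(im,p): return np.array(im['R']).T@(np.array(p)-np.array(im['t']))
def px2w(im,u,v,z):
    R=np.array(im['R']);t=np.array(im['t']);d=R.T@np.linalg.inv(im['mtx'])@np.array([u,v,1.]);c=-R.T@t
    return c+d*(z-c[2])/d[2]
def w2px(im,X):
    p=np.array(im['mtx'])@(np.array(im['R'])@np.array(X)+np.array(im['t']));return p[:2]/p[2]
E
python3 - <<'E'
from h import *
o=observe(); print({k:np.round(v,4).tolist() for k,v in o.items()})
im=save('top','top0.png')
for n in ['panel','ring','place_1','key_1','pull']:
    for d in recognise('top',n)[:4]:
        print(n,round(d['confidence'],2),np.round(c2w(im,d['position']),4))
im=save('scene','scene0.png')
for n in ['panel','ring','key_1']:
    for d in recognise('scene',n)[:4]:
        print(n,round(d['confidence'],2),np.round(c2w(im,d['position']),4))
E
```

```text
pics
{'clock': 0.0, 'qpos': [1.1371, 0.3843, 0.0164, 1.3711, -0.0063, 1.3882, -0.0465], 'qd': [0.0001, -0.0013, 0.001, -0.0008, -0.0009, 0.0007, 0.0013], 'tau': [0.0001, -62.7599, 0.8442, -37.1831, 0.0165, 0.0141, 0.0], 'eef_pos': [0.2263, -0.582, 0.2064], 'ee_rot': [-0.0009, 0.9829, 0.1843, -0.0002], 'wrist_force': [-0.4535, -0.6351, 0.6886], 'ft_torque': [-0.0045, -0.0108, 0.0451], 'finger_gap': 1.0013}
panel 0.91 [ 0.57   -0.1081  0.0379]
ring 0.51 [0.458  0.2854 0.0176]
place_1 0.74 [ 0.5655 -0.1012  0.038 ]
place_1 0.69 [ 0.5076 -0.5561  0.0185]
key_1 0.38 [ 0.5713 -0.1068  0.0392]
pull 0.42 [0.7306 0.3225 0.0267]
panel 0.91 [ 0.5826 -0.0969  0.0444]
ring 0.74 [0.4661 0.2895 0.0145]
key_1 0.53 [ 0.5925 -0.1829  0.0569]
key_1 0.47 [ 0.5506 -0.0256  0.0613]
key_1 0.42 [ 0.5766 -0.1032  0.0611]
```

View pics/top0.png

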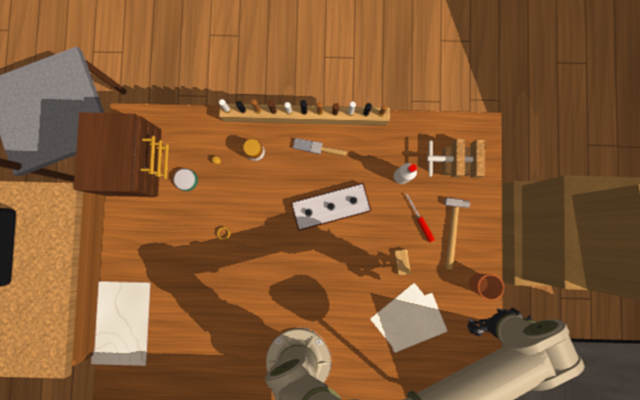

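View pics/scene0.png

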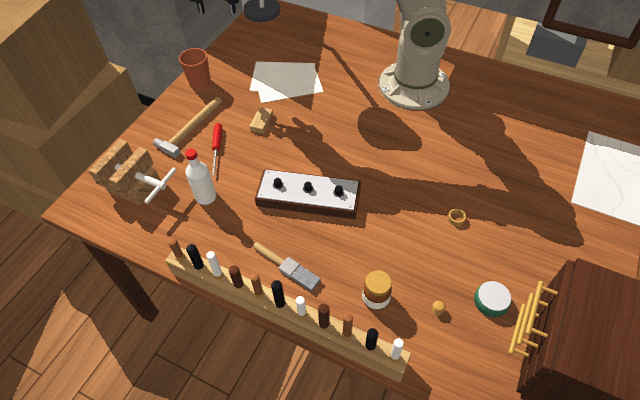

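```bash
python3 - <<'E'
from h import *
im=get_image('top');p=im['pixels'];sc=get_image('scene');q=sc['pixels']
a=cv2.resize(p[175:245,200:380],None,fx=4,fy=4,interpolation=cv2.INTER_CUBIC)
b=cv2.resize(q[165:235,250:480],None,fx=3.4,fy=3.4,interpolation=cv2.INTER_CUBIC)
c=np.zeros((a.shape[0]+b.shape[0],800,3),np.uint8);c[:a.shape[0],:a.shape[1]]=a;c[a.shape[0]:,:b.shape[1]]=b[:,:800]
cv2.imwrite('pics/crop0.png',c)
# face: bright low saturation
hsv=cv2.cvtColor(p,cv2.COLOR_BGR2HSV)
m=((hsv[...,1]<60)&(hsv[...,2]>110)).astype(np.uint8)
m[:175]=0;m[245:]=0;m[:,:280]=0;m[:,385:]=0
m=cv2.morphologyEx(m,cv2.MORPH_CLOSE,np.ones((9,9)))
cs=max(cv2.findContours(m,0,2)[0],key=cv2.contourArea)
r=cv2.minAreaRect(cs);print(r)
bx=cv2.boxPoints(r);W=np.array([px2w(im,u,v,.04) for u,v in bx]);print(W.round(4),W.mean(0))
print([np.linalg.norm(W[i]-W[i-1]).round(4) for i in range(4)])
# keys blobs top & scene
for nm,I,roi in(('top',im,(175,245,280,385)),('scene',sc,(165,220,255,365))):
    g=cv2.cvtColor(I['pixels'],cv2.COLOR_BGR2GRAY)
    k=(g<45).astype(np.uint8);mm=np.zeros_like(k);mm[roi[0]:roi[1],roi[2]:roi[3]]=1
    n,l,s,ce=cv2.connectedComponentsWithStats(k*mm)
    for i in range(1,n):
        if s[i,4]>15: print(nm,s[i],ce[i].round(1),px2w(I,*ce[i],.05).round(4))
E
```

```text
((330.43780517578125, 206.01661682128906), (27.569900512695312, 73.24060821533203), 75.0685806274414)
[[ 0.5808  0.0383  0.04  ]
 [ 0.657  -0.2197  0.04  ]
 [ 0.5596 -0.2476  0.04  ]
 [ 0.4839  0.0093  0.04  ]] [ 0.57033246 -0.10491792  0.04      ]
[np.float64(0.101), np.float64(0.269), np.float64(0.1013), np.float64(0.2678)]
top [351 198   5   5  20] [352.8 199.8] [ 0.5944 -0.1852  0.05  ]
top [328 204   5   5  19] [330.2 205.8] [ 0.5701 -0.1035  0.05  ]
top [306 210   5   5  18] [307.9 212.1] [ 0.5453 -0.0232  0.05  ]
scene [274 179   8  10  62] [277.5 183.2] [ 0.5939 -0.1851  0.05  ]
scene [356 181   5  20  44] [358.2 190.1] [0.5195 0.0251 0.05  ]
scene [304 182   9  11  59] [307.9 187. ] [ 0.5692 -0.1035  0.05  ]
scene [335 186   8  11  66] [338.4 190.6] [ 0.5444 -0.0227  0.05  ]
scene [255 199 103  20 688] [306.2 208.7] [ 0.6358 -0.0743  0.05  ]
```

View pics/crop0.png

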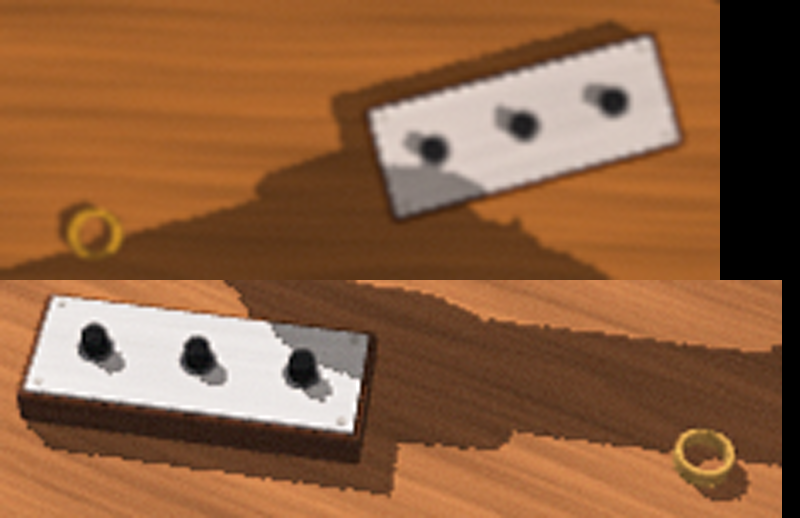

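>>> carry_out --pt "0 49 -24 0 0" --pt "0 49 -24 0 0" --pt "0 49 -24 0 0" --pt "0 49 -24 0 0" --pt "0 49 -24 0 0" --pt "0 49 -24 0 0" --pt "0 49 -24 10 0" --pt "0 49 -24 20 0" --pt "0 49 -24 30 0" --pt "0 46 -21 40 0" --pt "0 0 0 10 0" --pt "0 0 0 0 0" --force 40

```text
clock: 2.1
eef_pos: [0.5927, -0.1865, 0.0976]
ee_rot: [-0.0, 0.983, 0.184, -0.001]
wrist_force: [-1.0, -1.1, 0.5]
finger_gap: 0.007
```

```bash
cat >> h.py <<'E'
from scipy.spatial.transform import Rotation as Ro
def tool(target):
    o=observe();w,x,y,z=o['ee_rot'];R=Ro.from_quat([x,y,z,w])
    print('pos',np.round(o['eef_pos'],4),'tz',R.as_matrix()[:,2].round(3),'ty',R.as_matrix()[:,1].round(3),'F',np.round(o['wrist_force'],2),'t',round(o['clock'],2),'gap',round(o['finger_gap'],3))
    print('shift mm',(R.inv().apply(np.array(target)-np.array(o['eef_pos']))*1000).round(1))
E
python3 - <<'E'
from h import *
tool([.594,-.185,.06])
save('wrist','w1.png')
E
```

```text
pos [ 0.5927 -0.1865  0.0976] tz [-0.002  0.    -1.   ] ty [ 0.362 -0.932 -0.001] F [-1.   -1.12  0.54] t 2.1 gap 0.007
shift mm [ 1.9 -0.9 37.6]
```

View pics/w1.png

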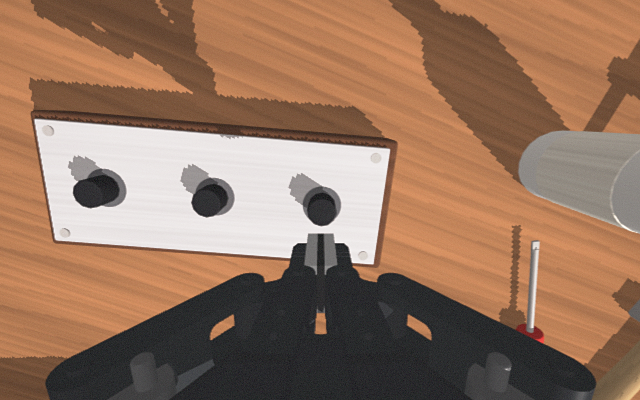

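>>> carry_out --pt "0 2 -1 15 0" --pt "0 0 0 13 0" --pt "0 0 0 5 0" --pt "0 0 0 0 0" --pt "0 0 0 0 0"

```text
clock: 2.78
eef_pos: [0.5952, -0.1846, 0.0661]
ee_rot: [0.0, 0.983, 0.184, 0.0]
wrist_force: [-0.7, 0.6, 0.7]
finger_gap: 0.001
```

>>> carry_out --pt "0 0 0 1 0" --pt "0 0 0 1 0" --pt "0 0 0 1 0" --pt "0 0 0 0 0"

```text
clock: 3.28
eef_pos: [0.5949, -0.1845, 0.0625]
ee_rot: [-0.0, 0.983, 0.184, -0.0]
wrist_force: [0.4, 0.1, -0.4]
finger_gap: 0.004
```

>>> carry_out --pt "0 0 0 1 0" --pt "0 0 0 0 0"

```text
clock: 3.52
eef_pos: [0.5949, -0.1845, 0.0615]
ee_rot: [-0.0, 0.983, 0.184, -0.0]
wrist_force: [0.7, 0.6, 0.6]
finger_gap: -0.002
```

>>> carry_out --pt "0 0 0 1 0" --pt "0 0 0 0 0"

```text
clock: 3.78
eef_pos: [0.5949, -0.1845, 0.0606]
ee_rot: [-0.0, 0.983, 0.184, -0.0]
wrist_force: [0.4, 0.1, -0.6]
finger_gap: -0.001
```

>>> carry_out --pt "0 0 0 1 0" --pt "0 0 0 0 0"

```text
clock: 4.03
eef_pos: [0.5949, -0.1845, 0.0595]
ee_rot: [-0.0, 0.983, 0.184, -0.0]
wrist_force: [-0.6, 0.1, 0.5]
finger_gap: 0.0
```

>>> carry_out --pt "0 0 0 1 0" --pt "0 0 0 0 0"

```text
clock: 4.28
eef_pos: [0.5949, -0.1845, 0.0585]
ee_rot: [-0.0, 0.983, 0.184, -0.0]
wrist_force: [0.2, -0.2, 0.2]
finger_gap: -0.003
```

>>> carry_out --pt "0 0 0 1 0" --pt "0 0 0 0 0"

```text
clock: 4.53
eef_pos: [0.5949, -0.1846, 0.0575]
ee_rot: [-0.0, 0.983, 0.184, -0.0]
wrist_force: [0.1, 0.5, -0.3]
finger_gap: 0.003
```

>>> carry_out --pt "0 0 0 1 0" --pt "0 0 0 0 0"

```text
clock: 4.78
eef_pos: [0.5949, -0.1845, 0.0565]
ee_rot: [-0.0, 0.983, 0.184, -0.0]
wrist_force: [-0.1, -0.2, 0.0]
finger_gap: 0.004
```

>>> carry_out --pt "0 0 0 1 0" --pt "0 0 0 0 0"

```text
clock: 5.03
eef_pos: [0.5949, -0.1845, 0.0556]
ee_rot: [-0.0, 0.983, 0.184, -0.0]
wrist_force: [0.5, 0.1, -0.0]
finger_gap: -0.001
```

>>> carry_out --pt "0 0 0 1 0" --pt "0 0 0 0 0"

```text
clock: 5.28
eef_pos: [0.5949, -0.1846, 0.0545]
ee_rot: [-0.0, 0.983, 0.184, -0.0]
wrist_force: [0.2, -1.6, 0.3]
finger_gap: -0.006
```

>>> carry_out --pt "0 0 0 1 0" --pt "0 0 0 0 0"

```text
clock: 5.52
eef_pos: [0.5949, -0.1845, 0.0536]
ee_rot: [-0.0, 0.983, 0.184, -0.0]
wrist_force: [0.9, 0.9, -0.2]
finger_gap: 0.003
```

>>> carry_out --pt "0 0 0 1 0" --pt "0 0 0 0 0"

```text
clock: 5.78
eef_pos: [0.5949, -0.1845, 0.0526]
ee_rot: [-0.0, 0.983, 0.184, -0.0]
wrist_force: [0.7, 0.0, 0.0]
finger_gap: -0.004
```

```bash
python3 - <<'E'
from h import *
im=get_image('wrist');cv2.imwrite('pics/w2.png',cv2.resize(im['pixels'][120:300,220:460],None,fx=3.3,fy=3.3))
print([observe()['wrist_force'] for _ in range(3)])
s=get_image('scene');cv2.imwrite('pics/s2.png',cv2.resize(s['pixels'][130:230,240:380],None,fx=5,fy=5,interpolation=cv2.INTER_CUBIC))
E
```

```text
[array([0.52480544, 0.22094785, 0.10938816]), array([0.52480544, 0.22094785, 0.10938816]), array([0.52480544, 0.22094785, 0.10938816])]
```

View pics/w2.png

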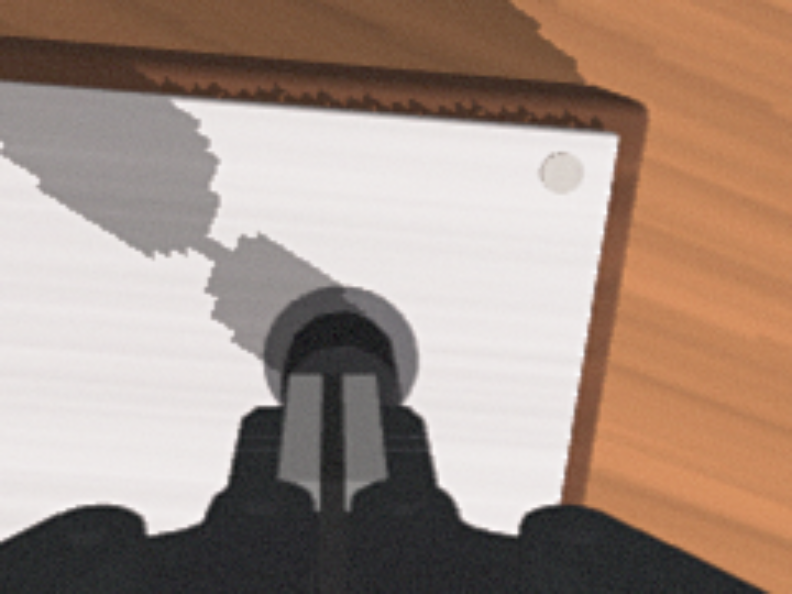

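View pics/s2.png

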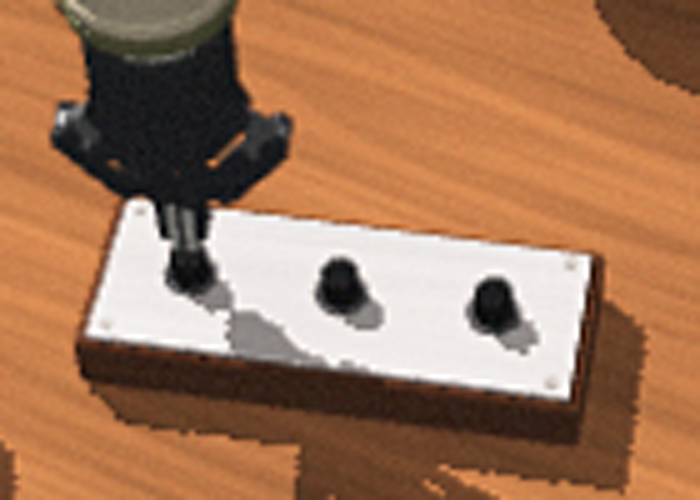

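>>> carry_out --pt "0 0 0 0.5 0" --pt "0 0 0 0 0"

```text
clock: 6.12
eef_pos: [0.5949, -0.1845, 0.0521]
ee_rot: [-0.0, 0.983, 0.184, -0.0]
wrist_force: [-0.6, 0.2, 0.7]
finger_gap: 0.003
```

>>> carry_out --pt "0 0 0 0.5 0" --pt "0 0 0 0 0"

```text
clock: 6.38
eef_pos: [0.5949, -0.1845, 0.0516]
ee_rot: [-0.0, 0.983, 0.184, -0.0]
wrist_force: [0.3, 0.8, -0.4]
finger_gap: 0.002
```

>>> carry_out --pt "0 0 0 0.5 0" --pt "0 0 0 0 0"

```text
clock: 6.62
eef_pos: [0.5949, -0.1845, 0.0511]
ee_rot: [-0.0, 0.983, 0.184, -0.0]
wrist_force: [1.3, 0.2, 0.6]
finger_gap: -0.003
```

>>> carry_out --pt "0 0 0 0.5 0" --pt "0 0 0 0 0"

```text
clock: 6.88
eef_pos: [0.5949, -0.1846, 0.0506]
ee_rot: [-0.0, 0.983, 0.184, 0.0]
wrist_force: [1.1, -0.7, 0.4]
finger_gap: -0.001
```

```bash
python3 - <<'E'
from h import *
s=get_image('scene');p=s['pixels'].copy()
cv2.imwrite('pics/s3.png',cv2.resize(p[150:210,255:355],None,fx=8,fy=8,interpolation=cv2.INTER_CUBIC))
o=observe()
print('tcp',w2px(s,o['eef_pos']),'key top axis 60/50:',w2px(s,[.594,-.185,.06]),w2px(s,[.594,-.185,.05]),w2px(s,[.594,-.185,.04]))
im=get_image('wrist');cv2.imwrite('pics/w3.png',cv2.resize(im['pixels'][180:260,270:390],None,fx=6.6,fy=6.6,interpolation=cv2.INTER_CUBIC))
m=np.array(im['mount']);print(m.round(3).tolist())
c=np.linalg.inv(m)@[0,0,0,1]; q=im['mtx']@c[:3];print(q[:2]/q[2])
E
```

```text
tcp [277.50142443 183.43406871] key top axis 60/50: [277.21531639 181.04137729] [277.54172016 183.27438201] [277.86429285 185.48117737]
[[0.002, -0.964, -0.267, 0.067], [1.0, 0.002, -0.0, 0.0], [0.001, -0.267, 0.964, -0.167], [0.0, 0.0, 0.0, 1.0]]
[319.77559984 231.52136449]
```

View pics/s3.png

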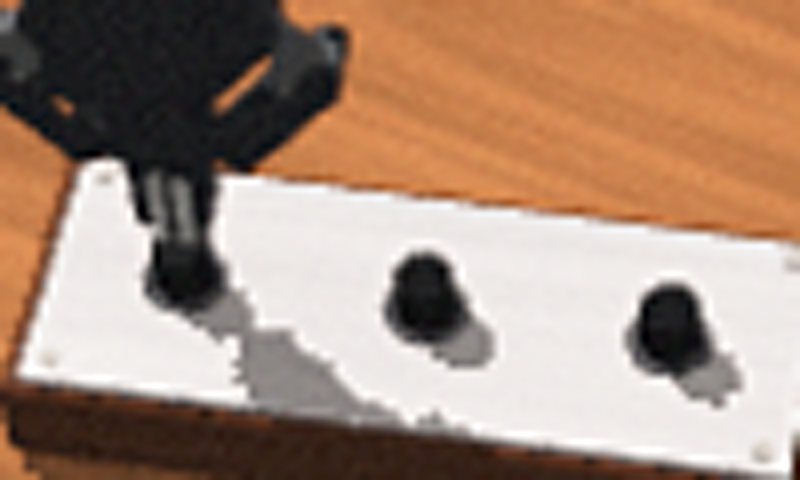

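View pics/w3.png

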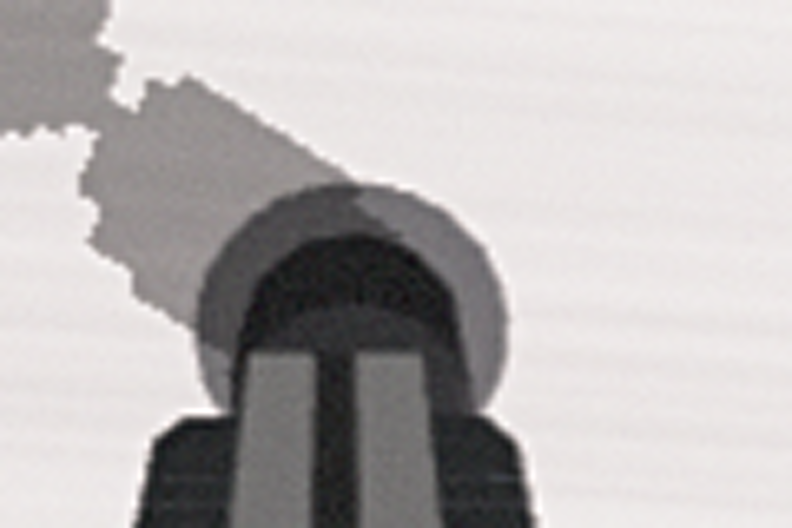

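```bash
python3 - <<'E'
from h import *
im=get_image('wrist');print(im['mtx'])
m=np.array(im['mount']);print(m[:3,3])
def pr(p):
    c=np.linalg.inv(m)@np.append(np.array(p)/1000,1);q=im['mtx']@c[:3];return (q[:2]/q[2]).round(1)
for p in [(0,0,0),(11,0,0),(0,0,10.6),(11,0,-10),(-11,0,0),(0,11,0),(3,0,0),(0,0,-9.4),(11,0,-9.4)]:print(p,pr(p))
E
```

```text
[[292.58810528   0.         320.27714521]
 [  0.         292.58810528 198.46313324]
 [  0.           0.           1.        ]]
[ 0.06731141  0.00028946 -0.16725556]
(0, 0, 0) [319.8 231.5]
(11, 0, 0) [319.8 214.5]
(0, 0, 10.6) [319.8 225.4]
(11, 0, -10) [319.8 220.1]
(-11, 0, 0) [319.8 248. ]
(0, 11, 0) [337.7 231.6]
(3, 0, 0) [319.8 226.9]
(0, 0, -9.4) [319.7 237.6]
(11, 0, -9.4) [319.8 219.7]
```

```bash
python3 - <<'E'
from h import *
im=get_image('wrist');p=im['pixels']
m=np.array(im['mount']);Mi=np.linalg.inv(m)
S=6;y0,y1,x0,x1=170,270,255,388
a=cv2.resize(p[y0:y1,x0:x1],None,fx=S,fy=S,interpolation=cv2.INTER_CUBIC)
a=cv2.convertScaleAbs(a,alpha=1.0,beta=0); a=(255*(a/255.)**.5).astype(np.uint8)
def pr(P):
    c=(Mi@np.c_[P/1000,np.ones(len(P))].T)[:3];q=im['mtx']@c;return (q[:2]/q[2]).T
th=np.linspace(0,2*np.pi,60)
def circ(cx,cy,z,r,col):
    u=pr(np.c_[cx+r*np.cos(th),cy+r*np.sin(th),np.full(60,z)])
    cv2.polylines(a,[(((u-[x0,y0])+.5)*S).astype(int).reshape(-1,1,2)],True,col,1)
cx,cy=-3.7,2.3
circ(cx,cy,10.6,15,(255,0,0))
circ(cx,cy,-9.4,11,(0,255,0))
circ(cx,cy,0,11,(0,0,255))
cv2.imwrite('pics/w4.png',a)
E
```

```text
(no output)
```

View pics/w4.png

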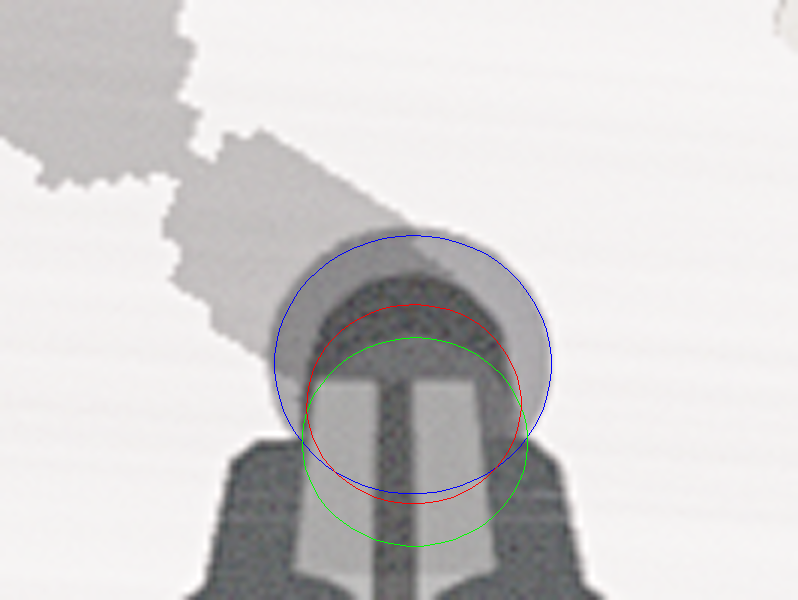

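>>> carry_out --pt "0 -2 1 0.5 0" --pt "0 0 0 0 0"

```text
clock: 7.32
eef_pos: [0.5932, -0.1865, 0.0501]
ee_rot: [0.0, 0.983, 0.184, -0.0]
wrist_force: [0.5, -0.3, -0.2]
finger_gap: -0.0
```

>>> carry_out --pt "0 0 0 0.5 0" --pt "0 0 0 0 0"

```text
clock: 7.58
eef_pos: [0.5934, -0.1861, 0.0496]
ee_rot: [-0.0, 0.983, 0.184, -0.0]
wrist_force: [-0.1, -0.7, 0.0]
finger_gap: -0.002
```

>>> carry_out --pt "0 0 0 0.5 0" --pt "0 0 0 0 0"

```text
clock: 7.82
eef_pos: [0.5934, -0.1862, 0.0491]
ee_rot: [-0.0, 0.983, 0.184, -0.0]
wrist_force: [0.2, 0.2, 0.3]
finger_gap: 0.004
```

>>> carry_out --pt "0 0 0 0.5 0" --pt "0 0 0 0 0"

```text
clock: 8.07
eef_pos: [0.5934, -0.1862, 0.0486]
ee_rot: [-0.0, 0.983, 0.184, 0.0]
wrist_force: [-0.3, -0.6, 0.1]
finger_gap: 0.001
```

>>> carry_out --pt "0 0 0 0.5 0" --pt "0 0 0 0 0"

```text
clock: 8.32
eef_pos: [0.5934, -0.1862, 0.0481]
ee_rot: [-0.0, 0.983, 0.184, -0.0]
wrist_force: [0.3, 0.1, -0.2]
finger_gap: 0.002
```

>>> carry_out --pt "0 0 0 0.5 0" --pt "0 0 0 0 0"

```text
clock: 8.57
eef_pos: [0.5934, -0.1862, 0.0476]
ee_rot: [-0.0, 0.983, 0.184, -0.0]
wrist_force: [-1.0, -0.1, 0.6]
finger_gap: 0.002
```

```bash
python3 - <<'E'
from h import *
im=get_image('wrist');p=im['pixels'];a=(255*(p/255.)**.6).astype(np.uint8)
cv2.imwrite('pics/w5.png',cv2.resize(a[100:300,40:440],None,fx=2,fy=2,interpolation=cv2.INTER_CUBIC))
E
```

```text
(no output)
```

View pics/w5.png

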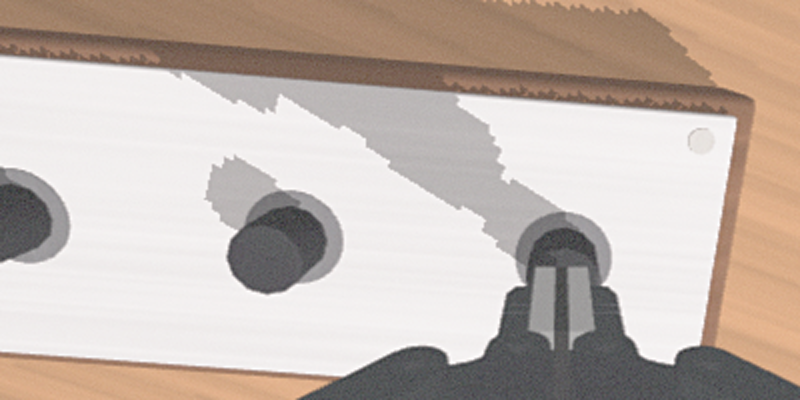

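>>> carry_out --pt "0 0 0 0.5 0" --pt "0 0 0 0.5 0" --pt "0 0 0 0 0"

```text
clock: 9.0
eef_pos: [0.5934, -0.1862, 0.0466]
ee_rot: [-0.0, 0.983, 0.184, -0.0]
wrist_force: [0.1, -0.5, -0.5]
finger_gap: 0.004
```

>>> carry_out --pt "0 0 0 0.5 0" --pt "0 0 0 0 0"

```text
clock: 9.25
eef_pos: [0.5934, -0.1862, 0.0461]
ee_rot: [-0.0, 0.983, 0.184, -0.0]
wrist_force: [-1.2, 0.0, 0.7]
finger_gap: -0.0
```

>>> carry_out --pt "0 0 0 0.5 0" --pt "0 0 0 0 0"

```text
clock: 9.5
eef_pos: [0.5934, -0.1862, 0.0456]
ee_rot: [-0.0, 0.983, 0.184, -0.0]
wrist_force: [-0.8, 1.5, 0.5]
finger_gap: 0.002
```

>>> carry_out --pt "0 0 0 0.5 0" --pt "0 0 0 0 0"

```text
clock: 9.75
eef_pos: [0.5934, -0.1862, 0.0451]
ee_rot: [-0.0, 0.983, 0.184, 0.0]
wrist_force: [1.1, -0.7, -0.5]
finger_gap: 0.001
```

>>> carry_out --pt "0 0 0 0.5 0" --pt "0 0 0 0 0"

```text
clock: 10.0
eef_pos: [0.5934, -0.1862, 0.0446]
ee_rot: [-0.0, 0.983, 0.184, -0.0]
wrist_force: [0.4, 1.0, -0.1]
finger_gap: 0.002
```

```bash
python3 - <<'E'
from h import *
im=get_image('wrist');p=im['pixels'];a=(255*(p/255.)**.6).astype(np.uint8)
cv2.imwrite('pics/w6.png',cv2.resize(a[100:300,40:440],None,fx=2,fy=2,interpolation=cv2.INTER_CUBIC))
s=get_image('scene');cv2.imwrite('pics/s6.png',cv2.resize((255*(s['pixels'][140:215,250:350]/255.)**.5).astype(np.uint8),None,fx=8,fy=8,interpolation=cv2.INTER_CUBIC))
print(np.round(observe()['tau'],2))
E
```

```text
[-0.000e+00 -6.585e+01 -3.800e+00 -3.296e+01  1.000e-02  0.000e+00
 -0.000e+00]
```

View pics/w6.png

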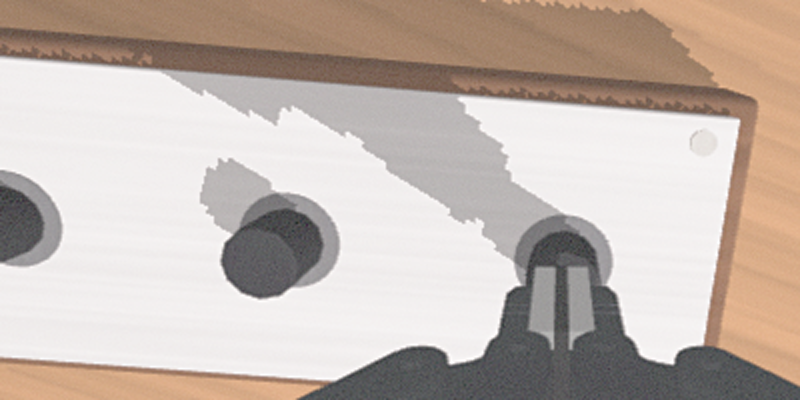

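View pics/s6.png

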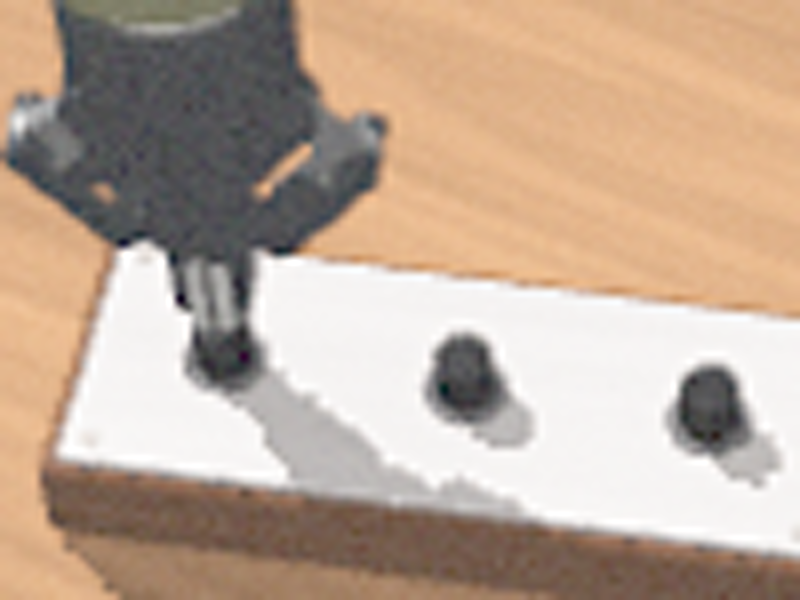

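>>> carry_out --pt "0 0 0 0.5 0" --pt "0 0 0 0 0"

```text
clock: 10.35
eef_pos: [0.5934, -0.1862, 0.0441]
ee_rot: [-0.0, 0.983, 0.184, -0.0]
wrist_force: [0.4, 0.9, 0.4]
finger_gap: 0.0
```

>>> carry_out --pt "0 0 0 0.5 0" --pt "0 0 0 0 0"

```text
clock: 10.6
eef_pos: [0.5934, -0.1862, 0.0436]
ee_rot: [-0.0, 0.983, 0.184, -0.0]
wrist_force: [-0.0, 0.3, -0.9]
finger_gap: 0.006
```

>>> carry_out --pt "0 0 0 0.5 0" --pt "0 0 0 0 0"

```text
clock: 10.85
eef_pos: [0.5934, -0.1862, 0.0431]
ee_rot: [-0.0, 0.983, 0.184, -0.0]
wrist_force: [0.8, 0.3, 1.1]
finger_gap: -0.004
```

>>> carry_out --pt "0 0 0 0.5 0" --pt "0 0 0 0 0"

```text
clock: 11.1
eef_pos: [0.5934, -0.1862, 0.0426]
ee_rot: [-0.0, 0.983, 0.184, -0.0]
wrist_force: [-0.1, -0.4, -0.4]
finger_gap: -0.002
```

>>> carry_out --pt "0 0 0 0.5 0" --pt "0 0 0 0 0"

```text
clock: 11.35
eef_pos: [0.5934, -0.1862, 0.0421]
ee_rot: [-0.0, 0.983, 0.184, -0.0]
wrist_force: [-0.2, 0.2, -0.8]
finger_gap: -0.003
```

>>> carry_out --pt "0 0 0 0.5 0" --pt "0 0 0 0 0"

```text
clock: 11.6
eef_pos: [0.5934, -0.1862, 0.0416]
ee_rot: [-0.0, 0.983, 0.184, -0.0]
wrist_force: [-0.4, -0.3, 1.1]
finger_gap: 0.002
```

>>> carry_out --pt "0 0 0 0.5 0" --pt "0 0 0 0.5 0"

```text
clock: 11.85
eef_pos: [0.5935, -0.1862, 0.0406]
ee_rot: [-0.0, 0.983, 0.184, 0.0]
wrist_force: [-0.1, 0.6, -0.0]
finger_gap: 0.0
```

>>> carry_out --pt "0 0 0 0.5 0" --pt "0 0 0 0.5 0"

```text
clock: 12.1
eef_pos: [0.5934, -0.1862, 0.0396]
ee_rot: [-0.0, 0.983, 0.184, 0.0]
wrist_force: [0.4, -1.0, 0.3]
finger_gap: 0.004
```

>>> carry_out --pt "0 0 0 0.5 0" --pt "0 0 0 0.5 0"

```text
clock: 12.35
eef_pos: [0.5935, -0.1862, 0.0386]
ee_rot: [-0.0, 0.983, 0.184, 0.0]
wrist_force: [0.0, 0.6, -0.3]
finger_gap: 0.0
```

```bash
python3 - <<'E'
from h import *
im=get_image('wrist');p=im['pixels'];a=(255*(p/255.)**.6).astype(np.uint8)
cv2.imwrite('pics/w7.png',cv2.resize(a[180:260,270:390],None,fx=6.6,fy=6.6,interpolation=cv2.INTER_CUBIC))
print(np.round(observe()['wrist_force'],2))
E
```

```text
[ 0.78 -0.49  0.1 ]
```

View pics/w7.png

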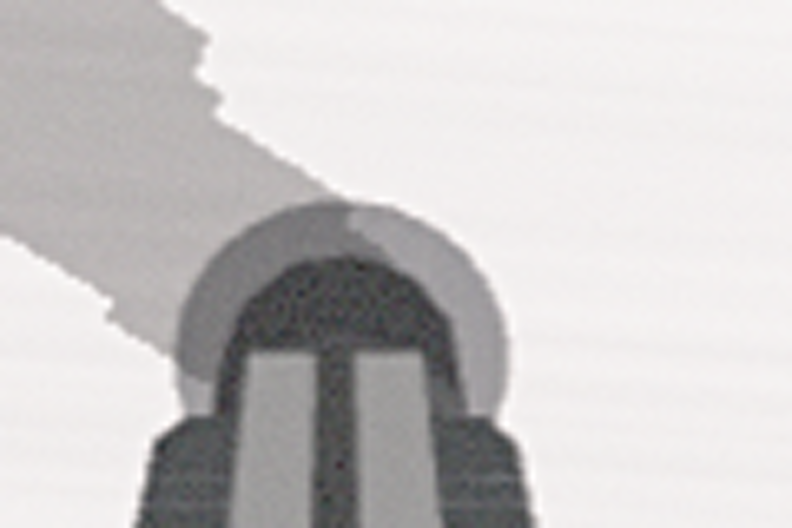

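>>> carry_out --pt "0 0 0 0.5 0" --pt "0 0 0 0.5 0"

```text
clock: 12.65
eef_pos: [0.5934, -0.1862, 0.0376]
ee_rot: [-0.0, 0.983, 0.184, 0.0]
wrist_force: [0.0, 0.8, -0.0]
finger_gap: 0.001
```

>>> carry_out --pt "0 0 0 0.5 0" --pt "0 0 0 0.5 0"

```text
clock: 12.9
eef_pos: [0.5934, -0.1862, 0.0366]
ee_rot: [-0.0, 0.983, 0.184, 0.0]
wrist_force: [1.0, 0.2, 0.6]
finger_gap: 0.002
```

>>> carry_out --pt "0 0 0 0.5 0" --pt "0 0 0 0.5 0"

```text
clock: 13.15
eef_pos: [0.5935, -0.1862, 0.0357]
ee_rot: [0.0, 0.983, 0.184, 0.0]
wrist_force: [0.3, -0.8, 0.5]
finger_gap: -0.001
```

>>> carry_out --pt "0 0 0 0.5 0" --pt "0 0 0 0.5 0"

```text
clock: 13.4
eef_pos: [0.5935, -0.1862, 0.0347]
ee_rot: [-0.0, 0.983, 0.184, 0.0]
wrist_force: [-0.7, -0.2, 0.8]
finger_gap: 0.001
```

>>> carry_out --pt "0 0 0 0.5 0" --pt "0 0 0 0.5 0"

```text
clock: 13.65
eef_pos: [0.5935, -0.1862, 0.0339]
ee_rot: [0.0, 0.983, 0.184, 0.0]
wrist_force: [-1.8, 0.1, 3.3]
finger_gap: -0.002
```

```bash
python3 - <<'E'
from h import *
im=get_image('wrist');p=im['pixels'];a=(255*(p/255.)**.6).astype(np.uint8)
cv2.imwrite('pics/w8.png',cv2.resize(a[180:260,270:390],None,fx=6.6,fy=6.6,interpolation=cv2.INTER_CUBIC))
s=get_image('scene');cv2.imwrite('pics/s8.png',cv2.resize((255*(s['pixels'][140:215,250:350]/255.)**.5).astype(np.uint8),None,fx=8,fy=8,interpolation=cv2.INTER_CUBIC))
E
```

```text
(no output)
```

View pics/w8.png

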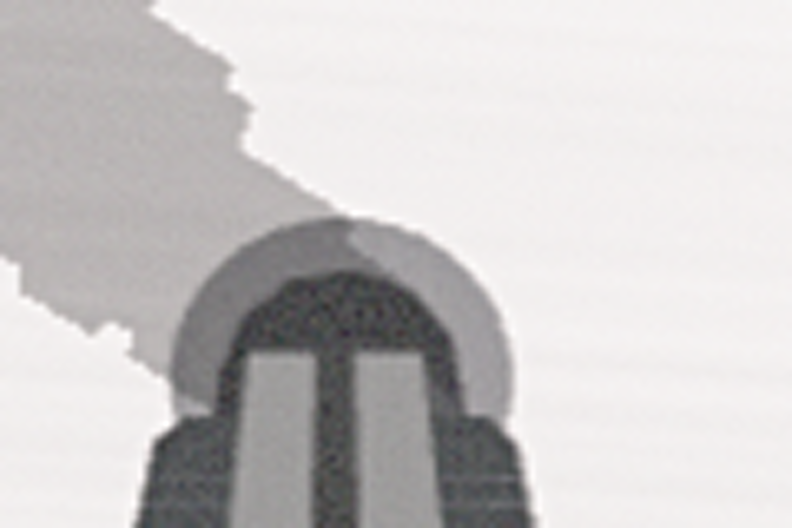

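View pics/s8.png

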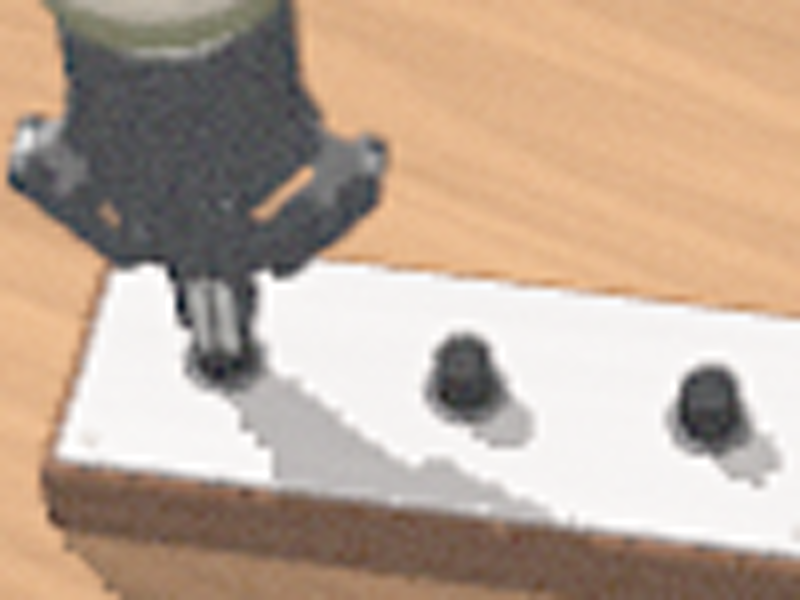

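>>> carry_out --pt "0 0 0 0 0"

```text
clock: 13.88
eef_pos: [0.5935, -0.1863, 0.0338]
ee_rot: [0.0, 0.983, 0.184, 0.0]
wrist_force: [-1.0, 0.6, 3.1]
finger_gap: 0.005
```

>>> carry_out --pt "0 0 0 0.2 0" --pt "0 0 0 0 0"

```text
clock: 14.12
eef_pos: [0.5935, -0.1862, 0.0335]
ee_rot: [0.0, 0.983, 0.184, 0.0]
wrist_force: [-1.4, 0.6, 3.4]
finger_gap: -0.0
```

>>> carry_out --pt "0 0 0 0.2 0" --pt "0 0 0 0 0"

```text
clock: 14.38
eef_pos: [0.5935, -0.1862, 0.0333]
ee_rot: [-0.0, 0.983, 0.184, 0.0]
wrist_force: [-1.8, 0.3, 4.5]
finger_gap: 0.002
```

>>> carry_out --pt "0 0 0 0.3 0" --pt "0 0 0 0 0"

```text
clock: 14.62
eef_pos: [0.5935, -0.1862, 0.033]
ee_rot: [-0.0, 0.983, 0.184, 0.0]
wrist_force: [-2.1, -0.2, 3.9]
finger_gap: -0.0
```

>>> carry_out --pt "0 0 0 0.3 0" --pt "0 0 0 0 0"

```text
clock: 14.88
eef_pos: [0.5935, -0.1862, 0.0327]
ee_rot: [-0.0, 0.983, 0.184, 0.0]
wrist_force: [-2.2, -0.3, 4.5]
finger_gap: -0.003
```

>>> carry_out --pt "0 0 0 0.4 0" --pt "0 0 0 0 0"

```text
clock: 15.12
eef_pos: [0.5935, -0.1862, 0.0323]
ee_rot: [-0.0, 0.983, 0.184, 0.0]
wrist_force: [-1.2, -0.1, 5.4]
finger_gap: 0.003
```

>>> carry_out --pt "0 0 0 0.4 0" --pt "0 0 0 0 0"

```text
clock: 15.38
eef_pos: [0.5935, -0.1862, 0.0319]
ee_rot: [-0.0, 0.983, 0.184, 0.0]
wrist_force: [-2.3, 0.5, 4.5]
finger_gap: -0.001
```

>>> carry_out --pt "0 0 0 0.4 0" --pt "0 0 0 0 0"

```text
clock: 15.62
eef_pos: [0.5935, -0.1862, 0.0315]
ee_rot: [0.0, 0.983, 0.184, 0.0]
wrist_force: [-1.2, 0.6, 4.7]
finger_gap: -0.001
```

>>> carry_out --pt "0 0 0 0.4 0" --pt "0 0 0 0 0"

```text
clock: 15.88
eef_pos: [0.5935, -0.1862, 0.031]
ee_rot: [-0.0, 0.983, 0.184, 0.0]
wrist_force: [-0.8, 0.4, 4.2]
finger_gap: 0.001
```

>>> carry_out --pt "0 0 0 0.4 0" --pt "0 0 0 0 0"

```text
clock: 16.12
eef_pos: [0.5934, -0.1862, 0.0305]
ee_rot: [-0.0, 0.983, 0.184, 0.0]
wrist_force: [-1.5, 1.1, 4.1]
finger_gap: 0.0
```

>>> carry_out --pt "0 0 0 0.4 0" --pt "0 0 0 0 0"

```text
clock: 16.38
eef_pos: [0.5935, -0.1862, 0.0301]
ee_rot: [-0.0, 0.983, 0.184, 0.0]
wrist_force: [-1.7, 0.1, 3.1]
finger_gap: -0.003
```

>>> carry_out --pt "0 0 0 0.5 0" --pt "0 0 0 0 0"

```text
clock: 16.62
eef_pos: [0.5935, -0.1862, 0.0295]
ee_rot: [-0.0, 0.983, 0.184, -0.0]
wrist_force: [-0.0, -0.4, 1.1]
finger_gap: 0.0
```

>>> carry_out --pt "0 0 0 0.4 0" --pt "0 0 0 0 0"

```text
clock: 16.88
eef_pos: [0.5935, -0.1862, 0.0292]
ee_rot: [-0.0, 0.983, 0.184, 0.0]
wrist_force: [0.4, 0.6, 0.7]
finger_gap: 0.002
```

>>> carry_out --pt "0 0 0 0.4 0" --pt "0 0 0 0 0"

```text
clock: 17.12
eef_pos: [0.5933, -0.1862, 0.0287]
ee_rot: [-0.0, 0.983, 0.184, -0.0]
wrist_force: [-0.3, 0.2, -0.9]
finger_gap: 0.0
```

>>> carry_out --pt "0 0 0 0.3 0" --pt "0 0 0 0 0"

```text
clock: 17.38
eef_pos: [0.5933, -0.1862, 0.0285]
ee_rot: [-0.0, 0.983, 0.184, -0.0]
wrist_force: [-0.2, -0.5, 0.4]
finger_gap: 0.002
```

>>> carry_out --pt "0 0 0 0.3 0" --pt "0 0 0 0 0"

```text
clock: 17.62
eef_pos: [0.5934, -0.1862, 0.0283]
ee_rot: [-0.0, 0.983, 0.184, -0.0]
wrist_force: [-0.7, 0.0, 0.2]
finger_gap: 0.001
```

Raise off and look.

>>> carry_out --pt "0 0 0 -5 0" --pt "0 0 0 -20 0" --pt "0 0 0 -40 0" --pt "0 -20 0 -30 0" --pt "0 -20 0 0 0" --pt "0 0 0 0 0"

```text
clock: 18.38
eef_pos: [0.5558, -0.2021, 0.1254]
ee_rot: [0.001, 0.983, 0.183, 0.001]
wrist_force: [0.8, -0.4, 0.2]
finger_gap: -0.002
```

```bash
python3 - <<'E'
from h import *
im=get_image('wrist');p=im['pixels'];a=(255*(p/255.)**.6).astype(np.uint8)
cv2.imwrite('pics/w9.png',cv2.resize(a[60:280,20:420],None,fx=2,fy=2,interpolation=cv2.INTER_CUBIC))
tool([.462,.288,.03])
s=get_image('scene')
for d in recognise('scene','ring'): print(d['confidence'],c2w(s,d['position']).round(4))
q=s['pixels'];cv2.imwrite('pics/sr.png',cv2.resize(q[195:240,430:490],None,fx=10,fy=10,interpolation=cv2.INTER_CUBIC))
t=get_image('top')
for I,nm in((s,'scene'),(t,'top')):
    print(nm,[w2px(I,[.4607,.288,z]).round(1).tolist() for z in(0,.018)])
h=cv2.cvtColor(t['pixels'],cv2.COLOR_BGR2HSV)
cv2.imwrite('pics/tr.png',cv2.resize(t['pixels'][218:248,205:245],None,fx=14,fy=14,interpolation=cv2.INTER_CUBIC))
E
```

```text
pos [ 0.5564 -0.2011  0.1248] tz [ 0.002 -0.001 -1.   ] ty [ 0.361 -0.932  0.001] F [-0.92  0.08  0.28] t 18.43 gap 0.001
shift mm [  88.7 -490.3   94.3]
0.58 [0.4678 0.2892 0.0195]
scene [[454.5, 218.9], [455.8, 215.2]]
top [[224.8, 233.2], [223.6, 233.2]]
```

View pics/w9.png

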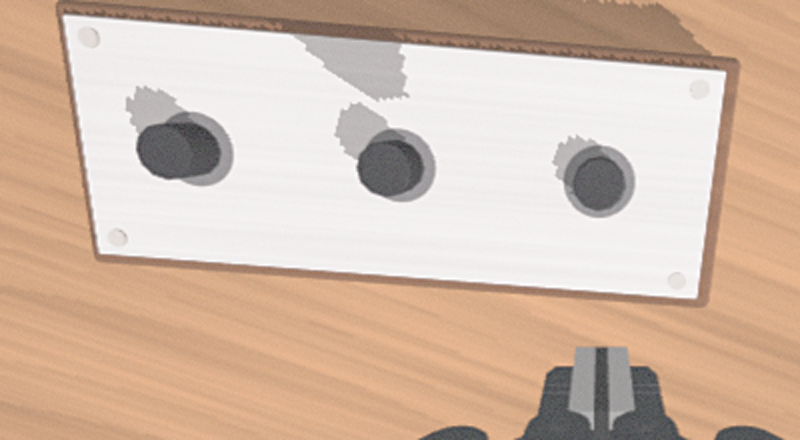

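View pics/sr.png

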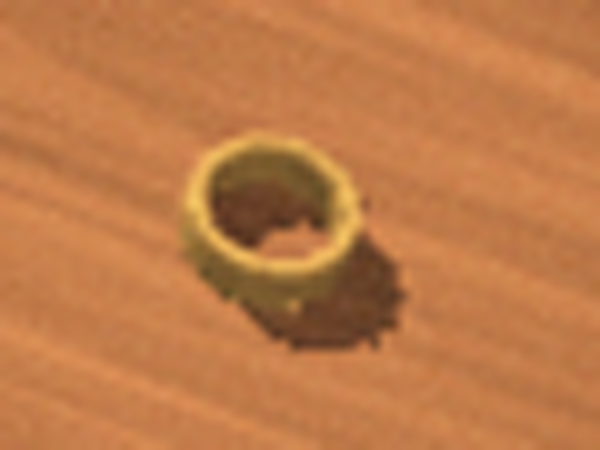

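View pics/tr.png

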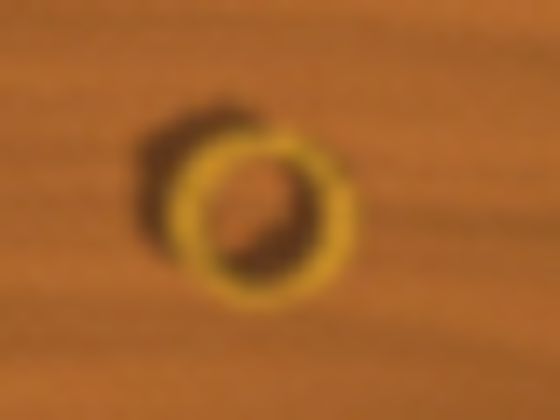

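```bash
python3 - <<'E'
from h import *
s=get_image('scene');t=get_image('top')
a=px2w(s,456.6,214.9,.018);b=px2w(t,223.2,233.2,.018);print(a,b)
c=(a+b)/2;c[2]=.12;tool(c)
print(recognise('wrist','ring'))
E
```

```text
[0.45899946 0.28957511 0.018     ] [0.46052962 0.28947179 0.018     ]
pos [ 0.5566 -0.2     0.123 ] tz [-0.     0.001 -1.   ] ty [ 0.363 -0.932 -0.001] F [-1.12 -0.3   0.85] t 18.68 gap -0.001
shift mm [  87.6 -491.2    3.4]
[]
```

>>> carry_out --pt "0 10 -55 -3 0" --pt "0.3 10 -55 -3 0" --pt "1 10 -55 0 0" --pt "1 10 -55 0 0" --pt "1 10 -55 0 0" --pt "1 10 -55 0 0" --pt "1 10 -55 0 0" --pt "1 10 -55 0 0" --pt "1 8 -51 0 0" --pt "1 0 0 0 0" --pt "1 0 0 0 0" --pt "1 0 0 0 0"

```text
clock: 20.23
eef_pos: [0.461, 0.2872, 0.1292]
ee_rot: [0.0, 0.983, 0.183, -0.0]
wrist_force: [0.2, -0.7, -1.0]
finger_gap: 1.001
```

```bash
python3 - <<'E'
from h import *
tool([.4598,.2895,.10])
im=save('wrist','w10.png')
o=observe();w,x,y,z=o['ee_rot'];R=Ro.from_quat([x,y,z,w]).as_matrix()
M=np.array(im['mount'])
for d in recognise('wrist','ring'): print(d['confidence'],(R@(M@np.append(d['position'],1))[:3]+o['eef_pos']).round(4))
T=np.eye(4);T[:3,:3]=R;T[:3,3]=o['eef_pos'];C=np.linalg.inv(T@M)
for zz in (0,.018):
    q=im['mtx']@(C@[.4598,.2895,zz,1])[:3];print(zz,q[:2]/q[2])
E
```

```text
pos [0.461  0.2872 0.1292] tz [-0.    -0.001 -1.   ] ty [ 0.36  -0.933  0.001] F [ 0.17 -0.67 -1.03] t 20.23 gap 1.001
shift mm [-0.3 -2.6 29.2]
0.68 [0.4588 0.2886 0.0198]
0 [317.56168845 184.98129629]
0.018 [317.39860681 189.07412318]
```

View pics/w10.png

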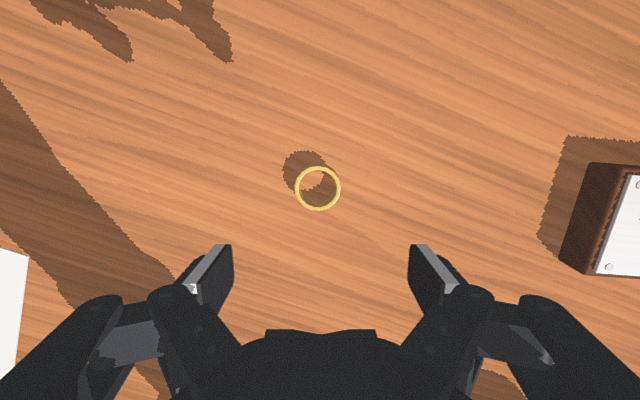

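>>> carry_out --pt "1 0 -2 40 0" --pt "1 0 0 50 0" --pt "1 0 0 30 0" --pt "1 0 0 15 0" --pt "1 0 0 5 0" --pt "1 0 0 0 0" --pt "1 0 0 0 0"

```text
clock: 21.2
eef_pos: [0.4604, 0.2912, -0.0094]
ee_rot: [-0.0, 0.983, 0.184, 0.001]
wrist_force: [0.6, 0.6, 0.1]
finger_gap: 1.003
```

```bash
python3 - <<'E'
from h import *
tool([.4598,.2895,-.021])
im=save('wrist','w11.png')
E
```

```text
pos [ 0.4604  0.2912 -0.0094] tz [ 0.002  0.001 -1.   ] ty [ 0.362 -0.932 -0.   ] F [0.57 0.56 0.1 ] t 21.2 gap 1.003
shift mm [-1.2  1.4 11.6]
```

View pics/w11.png

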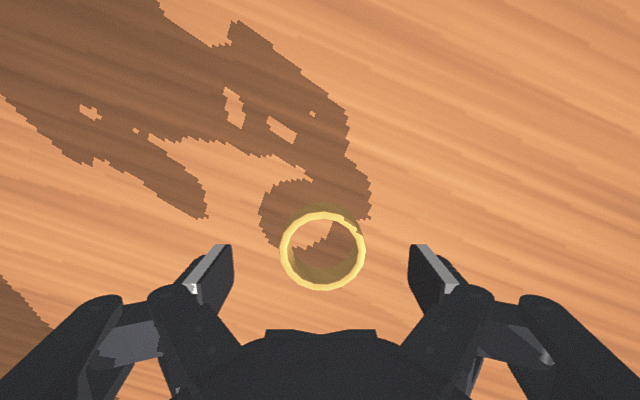

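>>> carry_out --pt "1 -1 1 6 0" --pt "1 0 0 5 0" --pt "0.65 0 0 0 0" --pt "0.65 0 0 0 0" --pt "0.65 0 0 0 0" --pt "0.65 0 0 0 0" --force 30

```text
clock: 22.0
eef_pos: [0.459, 0.2895, -0.0215]
ee_rot: [-0.0, 0.983, 0.184, 0.0]
wrist_force: [-0.2, -0.2, -0.4]
finger_gap: 0.646
```

```bash
python3 - <<'E'
from h import *
tool([.4598,.2895,-.021])
im=save('wrist','w12.png')
s=get_image('scene');cv2.imwrite('pics/s12.png',cv2.resize((255*(s['pixels'][170:245,405:505]/255.)**.5).astype(np.uint8),None,fx=8,fy=8,interpolation=cv2.INTER_CUBIC))
E
```

```text
pos [ 0.459   0.2895 -0.0215] tz [ 0.  0. -1.] ty [ 0.362 -0.932 -0.   ] F [-0.19 -0.22 -0.43] t 22.0 gap 0.646
shift mm [ 0.7  0.3 -0.5]
```

View pics/w12.png

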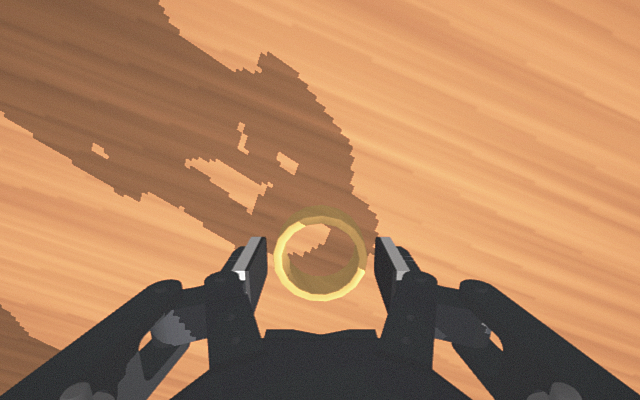

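View pics/s12.png

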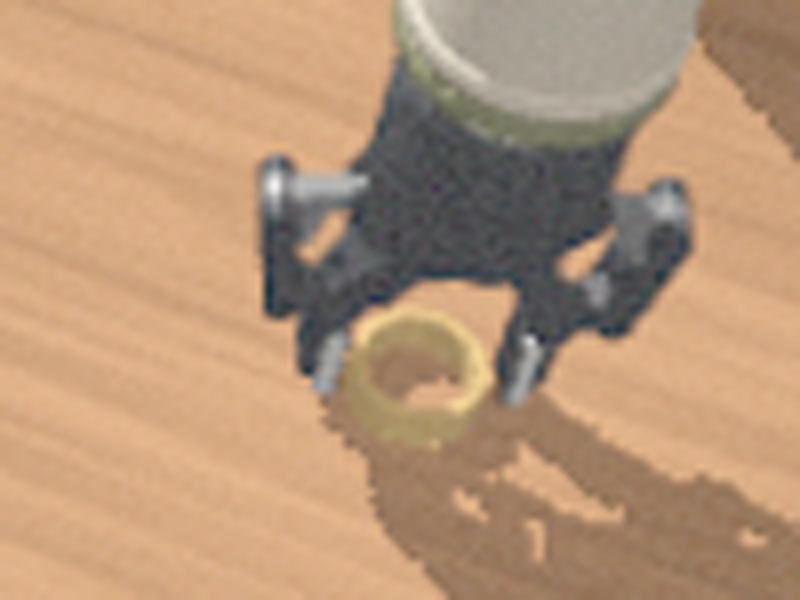

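>>> carry_out --pt "0.3 0 0 0 0" --pt "0.3 0 0 0 0" --pt "0.3 0 0 0 0" --pt "0.3 0 0 0 0" --force 30

```text
clock: 22.6
eef_pos: [0.459, 0.2895, -0.0213]
ee_rot: [-0.0, 0.983, 0.184, 0.0]
wrist_force: [-0.9, -1.4, 6.0]
finger_gap: 0.519
```

>>> carry_out --pt "0.3 0 0 -5 0" --pt "0.3 0 0 -20 0" --pt "0.3 0 0 -40 0" --pt "0.3 0 0 -40 0" --pt "0.3 0 0 -20 0" --pt "0.3 0 0 0 0" --pt "0.3 0 0 0 0"

```text
clock: 23.48
eef_pos: [0.4584, 0.2888, 0.1021]
ee_rot: [0.0, 0.983, 0.184, -0.001]
wrist_force: [0.1, -0.8, -1.5]
finger_gap: 0.521
```

```bash
python3 - <<'E'
from h import *
tool([.594,-.185,.104])
im=get_image('wrist');cv2.imwrite('pics/w13.png',cv2.resize(im['pixels'][180:330,210:430],None,fx=3.5,fy=3.5,interpolation=cv2.INTER_CUBIC))
s=get_image('scene');print(w2px(s,observe()['eef_pos']));cv2.imwrite('pics/s13.png',cv2.resize((255*(s['pixels'][120:230,400:520]/255.)**.5).astype(np.uint8),None,fx=5,fy=5,interpolation=cv2.INTER_CUBIC))
E
```

```text
pos [0.4584 0.2888 0.1021] tz [-0.001 -0.001 -1.   ] ty [ 0.362 -0.932  0.   ] F [ 0.13 -0.82 -1.54] t 23.48 gap 0.521
shift mm [-45.3 490.8  -1.6]
[463.00685659 196.17264403]
```

View pics/w13.png

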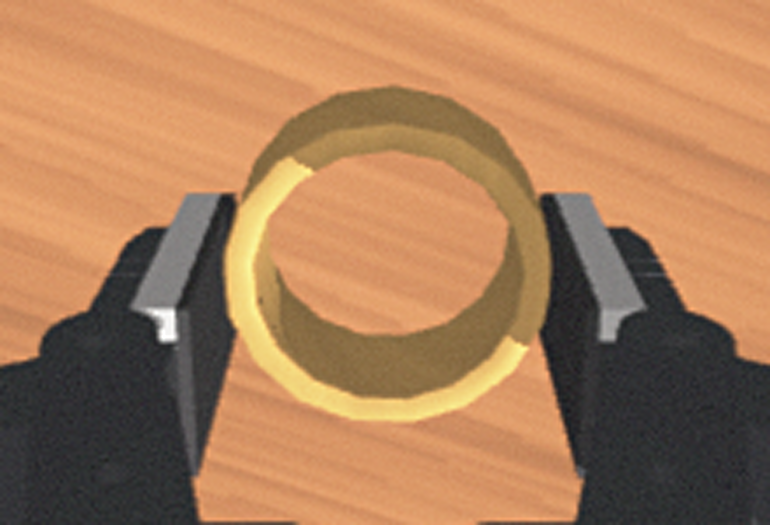

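View pics/s13.png

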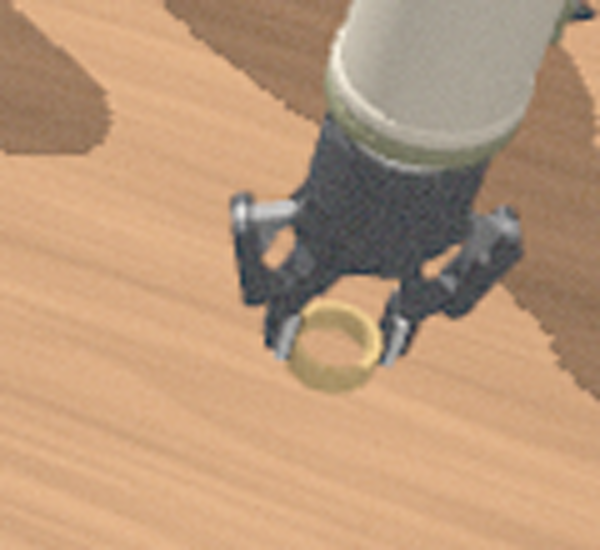

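>>> carry_out --pt "0.3 -2 20 0 0" --pt "0.3 -4 40 0 0" --pt "0.3 -5 48 0 0" --pt "0.3 -5 48 0 0" --pt "0.3 -5 48 0 0" --pt "0.3 -5 48 0 0" --pt "0.3 -5 48 0 0" --pt "0.3 -5 48 0 0" --pt "0.3 -5 48 0 0" --pt "0.3 -4 45 0 0" --pt "0.3 -2 35 0 0" --pt "0.3 -1 16 0 0" --pt "0.3 0 0 0 0" --pt "0.3 0 0 0 0" --pt "0.3 0 0 0 0"

```text
clock: 25.45
eef_pos: [0.5926, -0.1845, 0.1035]
ee_rot: [-0.0, 0.983, 0.186, 0.0]
wrist_force: [-0.5, -0.0, -0.6]
finger_gap: 0.525
```

```bash
cat > k.py <<'E'
from h import *
tool([.593,-.1865,.02])
im=get_image('wrist');p=im['pixels'];a=(255*(p/255.)**.6).astype(np.uint8)
import sys
cv2.imwrite('pics/'+sys.argv[1],cv2.resize(a[120:320,190:450],None,fx=3,fy=3,interpolation=cv2.INTER_CUBIC))
o=observe();zt=o['eef_pos'][2]
M=np.array(im['mount']);Mi=np.linalg.inv(M)
def pr(P):
    c=(Mi@np.append(np.array(P)/1000,1))[:3];q=im['mtx']@c;return (q[:2]/q[2]).round(1)
# where bezel circle centre would appear for key at tool offset (ring offset)
for x in(-3,0,1.5,3): print(x,'face',pr((x,0,(zt-.04)*1000)),'keytop48',pr((x,0,(zt-.049)*1000)),'ringbot',pr((x,0,-21.3)),'ringtop',pr((x,0,-39.3)))
E
python3 k.py w14.png
```

```text
pos [ 0.5926 -0.1845  0.1035] tz [ 0.     0.001 -1.   ] ty [ 0.365 -0.931 -0.001] F [-0.55 -0.02 -0.65] t 25.45 gap 0.525
shift mm [-0.4  2.  83.5]
-3 face [319.9 205.9] keytop48 [319.9 209.2] ringbot [319.7 251.3] ringtop [319.6 267.7]
0 face [319.9 202.5] keytop48 [319.9 205.6] ringbot [319.7 246.3] ringtop [319.6 262.1]
1.5 face [319.9 200.7] keytop48 [319.9 203.8] ringbot [319.7 243.7] ringtop [319.6 259.3]
3 face [319.9 198.9] keytop48 [319.9 202. ] ringbot [319.7 241.2] ringtop [319.6 256.4]
```

View pics/w14.png

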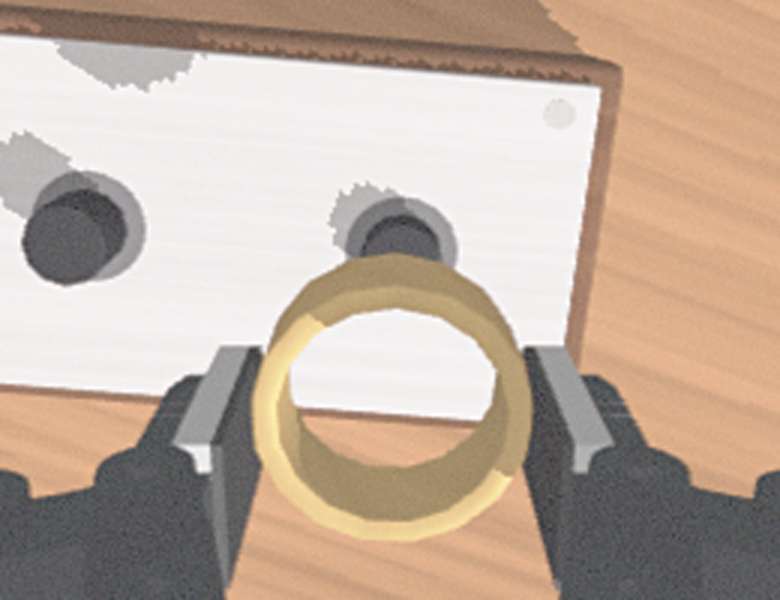

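>>> carry_out --pt "0.3 -2.5 2 10 0" --pt "0.3 0 0 20 0" --pt "0.3 0 0 18 0" --pt "0.3 0 0 10 0" --pt "0.3 0 0 0 0" --pt "0.3 0 0 0 0"

```text
clock: 26.25
eef_pos: [0.5914, -0.1894, 0.046]
ee_rot: [0.0, 0.983, 0.184, 0.0]
wrist_force: [0.1, 0.7, -0.8]
finger_gap: 0.526
```

```bash
python3 k.py w15.png; python3 - <<'E'
from h import *
s=get_image('scene');cv2.imwrite('pics/s15.png',cv2.resize((255*(s['pixels'][140:215,250:350]/255.)**.5).astype(np.uint8),None,fx=8,fy=8,interpolation=cv2.INTER_CUBIC))
E
```

```text
pos [ 0.5914 -0.1894  0.046 ] tz [ 0.001 -0.    -1.   ] ty [ 0.362 -0.932  0.001] F [ 0.09  0.69 -0.85] t 26.25 gap 0.526
shift mm [ 2.5 -2.2 26. ]
-3 face [319.8 232.3] keytop48 [319.8 237.9] ringbot [319.7 251.4] ringtop [319.6 267.7]
0 face [319.8 227.9] keytop48 [319.8 233.3] ringbot [319.7 246.3] ringtop [319.6 262.1]
1.5 face [319.8 225.6] keytop48 [319.8 231. ] ringbot [319.7 243.7] ringtop [319.6 259.3]
3 face [319.8 223.4] keytop48 [319.8 228.6] ringbot [319.7 241.2] ringtop [319.6 256.4]
```

View pics/w15.png

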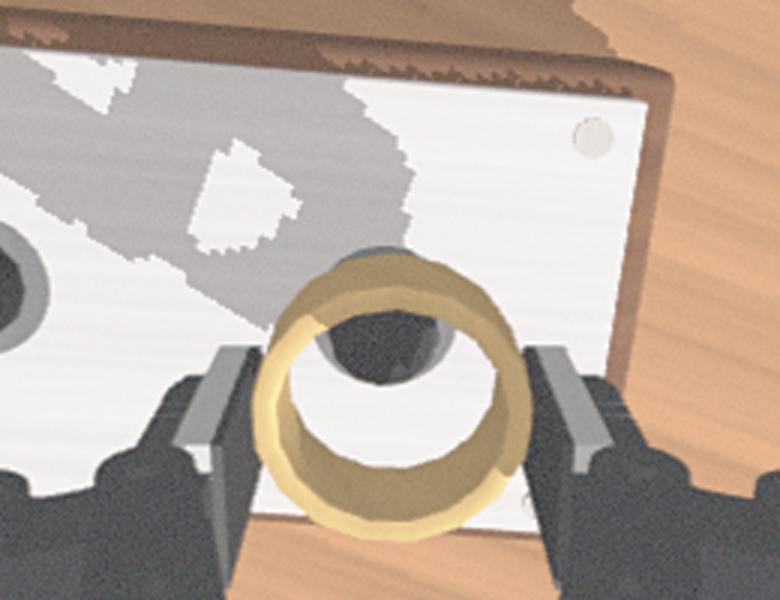

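View pics/s15.png

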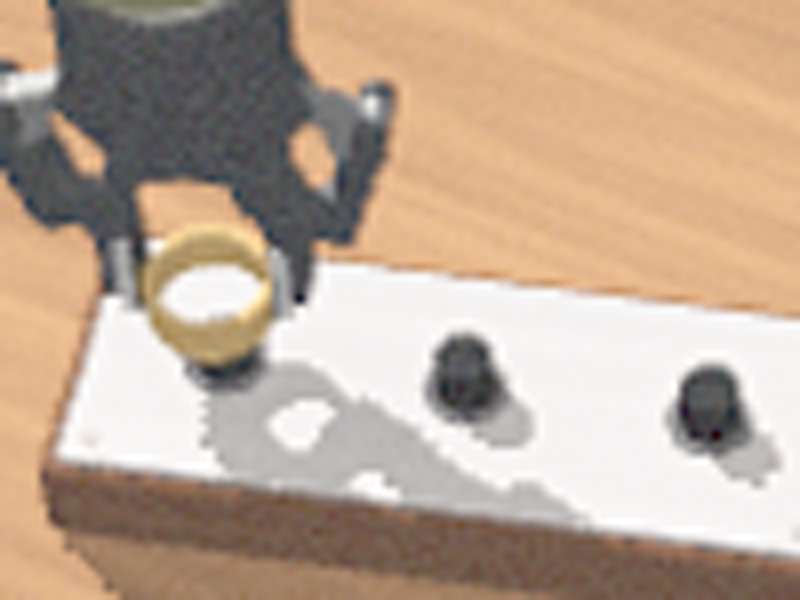

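>>> carry_out --pt "0.3 1 -2 5 0" --pt "0.3 0 0 8 0" --pt "0.3 0 0 5 0" --pt "0.3 0 0 3 0" --pt "0.3 0 0 0 0" --pt "0.3 0 0 0 0"

```text
clock: 27.1
eef_pos: [0.5913, -0.1872, 0.0245]
ee_rot: [0.0, 0.983, 0.184, 0.0]
wrist_force: [0.5, -0.1, -2.1]
finger_gap: 0.519
```

```bash
python3 k.py w16.png
```

```text
pos [ 0.5913 -0.1872  0.0245] tz [ 0.  0. -1.] ty [ 0.362 -0.932  0.   ] F [ 0.51 -0.05 -2.14] t 27.1 gap 0.519
shift mm [1.9 0.  4.5]
-3 face [319.7 246.7] keytop48 [319.7 253.9] ringbot [319.7 251.3] ringtop [319.6 267.7]
0 face [319.7 241.8] keytop48 [319.7 248.7] ringbot [319.7 246.3] ringtop [319.6 262.1]
1.5 face [319.7 239.3] keytop48 [319.7 246.2] ringbot [319.7 243.7] ringtop [319.6 259.3]
3 face [319.7 236.9] keytop48 [319.7 243.5] ringbot [319.7 241.2] ringtop [319.6 256.4]
```

View pics/w16.png

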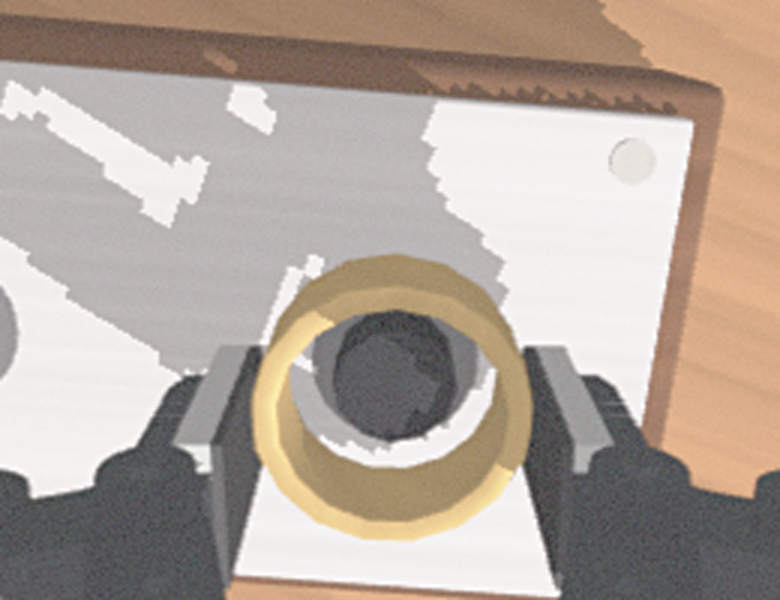

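>>> carry_out --pt "0.3 0 0 2 0" --pt "0.3 0 0 1 0" --pt "0.3 0 0 0.5 0" --pt "0.3 0 0 0 0"

```text
clock: 27.65
eef_pos: [0.591, -0.1871, 0.0208]
ee_rot: [-0.0, 0.983, 0.184, -0.0]
wrist_force: [0.8, -0.1, -1.7]
finger_gap: 0.521
```

>>> carry_out --pt "0.3 0 0 0.5 0" --pt "0.3 0 0 0 0"

```text
clock: 27.9
eef_pos: [0.5911, -0.1871, 0.0203]
ee_rot: [-0.0, 0.983, 0.184, -0.0]
wrist_force: [0.1, 0.3, -1.0]
finger_gap: 0.521
```

>>> carry_out --pt "0.3 0 0 0.4 0" --pt "0.3 0 0 0 0"

```text
clock: 28.15
eef_pos: [0.5911, -0.1871, 0.0199]
ee_rot: [-0.0, 0.983, 0.184, -0.0]
wrist_force: [1.0, -0.4, -0.6]
finger_gap: 0.519
```

>>> carry_out --pt "0.3 0 0 0.4 0" --pt "0.3 0 0 0 0"

```text
clock: 28.4
eef_pos: [0.5911, -0.1871, 0.0195]
ee_rot: [-0.0, 0.983, 0.184, -0.0]
wrist_force: [-0.9, 0.1, -1.9]
finger_gap: 0.519
```

>>> carry_out --pt "0.3 0 0 0.4 0" --pt "0.3 0 0 0 0"

```text
clock: 28.65
eef_pos: [0.5911, -0.1871, 0.0191]
ee_rot: [-0.0, 0.983, 0.184, 0.0]
wrist_force: [-0.6, 0.6, -1.5]
finger_gap: 0.523
```

>>> carry_out --pt "0.3 0 0 0.3 0" --pt "0.3 0 0 0 0"

```text
clock: 28.9
eef_pos: [0.5911, -0.1871, 0.0188]
ee_rot: [-0.0, 0.983, 0.184, 0.0]
wrist_force: [0.1, 0.7, -0.9]
finger_gap: 0.523
```

>>> carry_out --pt "0.3 0 0 0.2 0" --pt "0.3 0 0 0 0"

```text
clock: 29.15
eef_pos: [0.5911, -0.1871, 0.0188]
ee_rot: [0.0, 0.983, 0.184, 0.0]
wrist_force: [-0.5, 0.5, 1.0]
finger_gap: 0.52
```

>>> carry_out --pt "0.55 0 0 0 0" --pt "0.6 0 0 0 0" --pt "0.7 0 0 0 0" --pt "0.8 0 0 0 0" --pt "0.8 0 0 0 0"

```text
clock: 29.78
eef_pos: [0.5911, -0.1871, 0.0186]
ee_rot: [-0.0, 0.983, 0.184, -0.0]
wrist_force: [-0.1, -0.0, 0.5]
finger_gap: 0.799
```

```bash
python3 k.py w17.png
```

```text
pos [ 0.5911 -0.1871  0.0186] tz [-0.  0. -1.] ty [ 0.362 -0.932 -0.   ] F [-0.11 -0.01  0.53] t 29.77 gap 0.799
shift mm [ 2.   0.1 -1.4]
-3 face [319.7 251.4] keytop48 [319.6 259.1] ringbot [319.7 251.3] ringtop [319.6 267.7]
0 face [319.7 246.3] keytop48 [319.6 253.8] ringbot [319.7 246.3] ringtop [319.6 262.1]
1.5 face [319.7 243.8] keytop48 [319.7 251.1] ringbot [319.7 243.7] ringtop [319.6 259.3]
3 face [319.7 241.2] keytop48 [319.7 248.4] ringbot [319.7 241.2] ringtop [319.6 256.4]
```

View pics/w17.png

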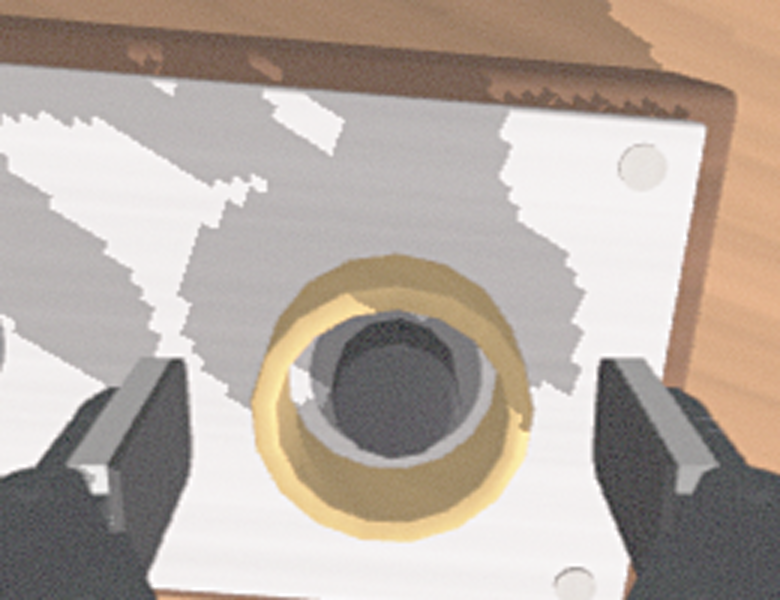

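The picture shows the ring lying flat around key 3, roughly concentric (ring centre about (393,400), key about (395,388) in the crop), with the jaws clear. I'll lift straight up.

>>> carry_out --pt "0.8 0 0 -5 0" --pt "0.8 0 0 -20 0" --pt "0.8 0 0 -40 0" --pt "0.8 0 0 -50 0" --pt "0.8 -40 0 -10 0" --pt "0.8 -20 0 0 0" --pt "0.8 0 0 0 0" --pt "0.8 0 0 0 0" --pt "0.8 0 0 0 0"

```text
clock: 30.95
eef_pos: [0.536, -0.208, 0.1438]
ee_rot: [-0.0, 0.983, 0.185, 0.0]
wrist_force: [0.4, -0.2, -0.3]
finger_gap: 0.8
```

```bash
python3 k.py w18.png; python3 - <<'E'
from h import *
s=get_image('scene');cv2.imwrite('pics/s18.png',cv2.resize((255*(s['pixels'][140:215,250:350]/255.)**.5).astype(np.uint8),None,fx=8,fy=8,interpolation=cv2.INTER_CUBIC))
im=save('wrist','w19.png')
E
```

```text
pos [ 0.536  -0.208   0.1438] tz [ 0.     0.001 -1.   ] ty [ 0.364 -0.932 -0.   ] F [ 0.41 -0.19 -0.27] t 30.95 gap 0.8
shift mm [ 60.9   0.7 123.8]
-3 face [320.  193.8] keytop48 [320.  196.2] ringbot [319.7 251.3] ringtop [319.6 267.7]
0 face [320.  190.7] keytop48 [320.  193.1] ringbot [319.7 246.3] ringtop [319.6 262.1]
1.5 face [320.  189.2] keytop48 [320.  191.5] ringbot [319.7 243.7] ringtop [319.6 259.3]
3 face [320.  187.7] keytop48 [320.  189.9] ringbot [319.7 241.2] ringtop [319.6 256.4]
```

View pics/w19.png

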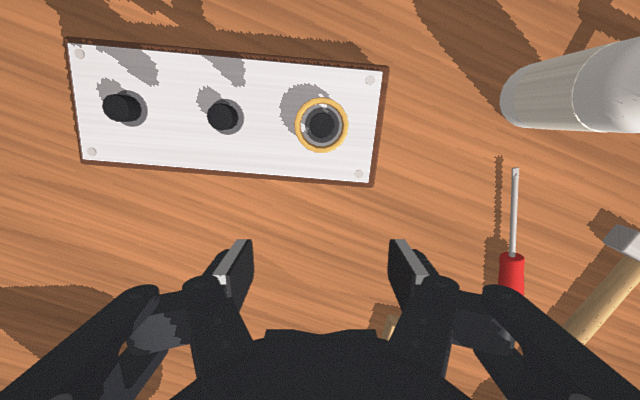

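View pics/s18.png

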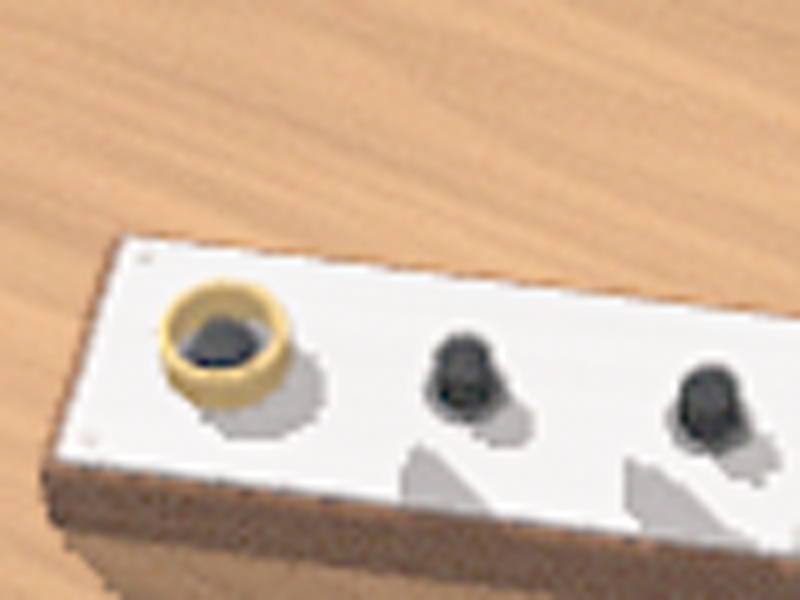

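The ring lies flat and centred around key 3, which is still down. The gripper is clear and nothing else has moved.

```bash
python3 -c "
from rig import *
print(job_done())"
```

```text
the job is handed in; nothing more can be done
None
```

The sound key is key 3, at the −y end of the row. It is snapped in, and the brass ring lies flat around it. I handed the job in at about 31 s of the 69 s allowed; no verdict came back.

- **Finding the key:** I pressed key 3 first. The force rose at about 1.3 N/mm to roughly 5 N, then fell to nothing within about 3 mm. The highest reading was 5.4 N. After I let go, the pictures showed it still down, so I did not press the other two keys.
- **Placing the ring:** I gripped the ring on the bench, lowered it over key 3 in small steps until I felt about 1 N of contact, then opened the fingers and backed away.
- **Last checks:** The wrist and scene pictures show the ring flat and about concentric with key 3, the key still down, the other two keys up and the gripper clear. In the final view the glue bottle, screwdriver and hammer look undisturbed. I did not check the other bystanders one by one, but the path kept clear of them.

Some readings disagreed along the way:
- **Fingertip position:** The shut fingertips are about 20 mm behind the reported TCP, where I expected them at the TCP. Contact with key 3 therefore came about 25 mm lower on the reported height than planned. I went by the force reading and the pictures from there.
- **Key position:** The wrist camera and the fixed cameras differed by about 3 mm on where key 3 stands, so I centred the ring by how it looked relative to the key.
- **Bench contact:** While I gripped the ring, the wrist force read about 6 N, so the fingertips probably touched the bench briefly.

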